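# Shut off and vent the casting leak-test stand

### The job

The leak test on the clamped casting is finished, so make the stand safe: first shut off the air supply by swinging the isolator lever a full quarter turn, square across the stand, then lift the sprung selector knob, turn it until its pointer faces the port carrying the silencer, and let it drop fully into the notch there. An interlock holds the selector until the supply is shut, so do not force it; leave both controls released and every loose item where it lies.

Things in the scene. Friction and masses are not known exactly. Their poses are not given: they have to be found in the camera images.
- stand: Leak-test stand, fixed, turned up to 0.3 rad. Base plate 170 x 620 x 8 mm (y -345 to 275), grey cover plate 220 x 275 mm (y -170 to 105), top 82 mm above the bench. Origin on the bench midway between the two spindles; y runs along the air line from test nest (-y) to supply (+y), z up. Tall parts: regulator at (0, 245), 50 mm wide, 181 mm high; nest (0, -275), 126 mm; tilted gauge (125, 30), 115 mm.
- isolator_axis (a point): Where the isolator's upright spindle leaves the cover plate: (0, 59) mm in the stand's frame, 82 mm above the bench. Between the spindles a window in the cover shows the interlock: a sector on this spindle lies in a notch of the selector's disc and frees it only with the lever past about 1.42 rad; a turned selector in turn keeps the isolator shut.
- selector_axis (a point): Where the selector's upright spindle leaves the cover plate: (0, -59) mm in the stand's frame, 82 mm above the bench. Four ports with plain brass fittings, up to 46 mm high, lie 88 mm from it, at 40 and 80 deg either way from the stand's -y direction, each in line with a notch of the selector.
- isolator (a joint): Angle of the isolator lever, rad: 0 = in line with the air line, pointing to the stand's +y end (open); grows counter-clockwise seen from above; 1.571 = square across, pointing to the stand's -x side (shut); stops at 0 and 1.6. Starts at 0 to 0.4. Stays where it is left; friction about 0.35 N m (4 N at the sleeve).
- isolator_grip (a point): Middle of the isolator lever's black sleeve, 75 mm long, 22 mm wide, 16 mm high; 87.5 mm out from the spindle and 118 mm above the bench. The point's x axis points outward along the lever, z up. Below the sleeve is 28 mm of free height over the cover plate all along its swing.
- selector_turn (a joint): Angle of the selector, rad: starts at 0, pointer towards the stand's -y end (test); grows counter-clockwise seen from above; stops at +-1.46. Notches at 0, +-0.698 and +-1.396 rad (play +-0.04), each in line with a port. Friction about 0.12 N m once lifted.
- selector_lift (a joint): Lift of the selector knob, m: 0 = down, its pointer rod in a notch between 10 mm high steel lands; lift it at least 9 mm to turn it; stop at 16 mm. A spring pulls it down with 6 N at the bottom, 11 N at the top. Let go within about 0.05 rad of a notch it drops in; elsewhere it stays up on a land at 8 mm.
- selector_grip (a point): On the selector's axis at the height to grip, 118 mm above the bench with the knob down. The black grip bar is 58 mm long (along the pointer), 17 mm wide, its top 13 mm above this point; below it a round skirt, 54 mm in diameter, with its top 23 mm below this point. The point's x axis points along the pointer, a steel rod that reaches 65 mm from the axis; z up.
- silencer: The vent silencer: a brass hexagon foot with a tall ribbed round body and a domed end, 26 mm wide and 46 mm high, the tallest of the four brass fittings (the others: a low stepped hexagon plug, a thin grooved nipple, a squat round cap). It stands on any of the four ports. Origin: centre of its underside, 83.5 mm above the bench.
- spray_can: Loose upright aluminium can, 54 mm diameter, 185 mm high, on the bench on the robot's side of the stand, sometimes within 15 mm of the shut lever's end. Origin: centre of its underside. Leave it.
- casting_a: Loose aluminium cup casting, about 130 x 92 mm, 52 mm high, on the robot's side of the stand. Origin: centre of its underside. Leave it.
- casting_b: Loose aluminium dome casting with three lugs, about 116 mm across, 58 mm high, beyond the stand. Origin: centre of its underside. Leave it.
- casting_c: Loose aluminium cup casting like casting_a, on the robot's side of the stand. Origin: centre of its underside. Leave it.
- spanner: Loose steel spanner, 170 mm long, 8 mm thick, beyond the stand. Origin: under its middle. Leave it.
- scraper: Loose deburring scraper with a wooden handle, 140 mm long, 26 mm thick, beyond the stand. Origin: under its middle. Leave it.
- end_cover: Loose small aluminium cover, 38 mm diameter, 18 mm high, lying on the cover plate near the isolator. Origin: centre of its underside. Leave it.

How it is judged:
On the way, in this order (a step that is already met when the one before it is completed fails the run):
1. the supply isolator is shut (lever past 1.42 rad, square across) with the selector still in its test notch (value of joint isolator above 1.42 rad and value of joint selector_turn between -0.15 and 0.15 rad), for 0.2 s.
2. the selector knob is lifted clear of its notch (value of joint selector_lift above 0.008 m), for 0.1 s.
3. the selector's pointer faces the silencer and the knob is down in the notch (x of silencer in the frame of selector_grip above 0.06 m and y of silencer in the frame of selector_grip between -0.014 and 0.014 m and value of joint selector_lift below 0.0025 m), for 0.2 s.
At the end, for the whole second after the job is handed in: Isolator lever shut (at least 1.40 rad; a quarter turn is 1.57), the selector pointer's line within 14 mm of the silencer's centre and its knob fully down in that notch (lift under 2.5 mm), both still and let go; no loose item moved more than 25 mm or tipped over (all of step 3 and value of joint isolator above 1.4 rad and velocity of joint selector_turn between -0.05 and 0.05 rad/s and velocity of joint isolator between -0.05 and 0.05 rad/s); the robot touches nothing.
It fails at once if the selector is forced round while the supply is not shut (value of joint isolator below 1.3 rad and (value of joint selector_turn above 0.2 rad or value of joint selector_turn below -0.2 rad)).
It fails at once if a loose item is knocked or moved by more than 25 mm (distance of any of spray_can, casting_a, casting_b, casting_c, spanner, scraper, end_cover from where it was at the start of the episode above 0.025 m).
It fails at once if the spray can or a casting is tipped over (angle between any of spray_can, casting_a, casting_b, casting_c's own z axis and vertical above 0.6 rad).
It also fails if it takes over 43 s, if anything falls off the work surface, if the arm or the gripper's body presses on something with over 40 N, if the wrist force passes 120 N, or if a joint passes its speed limit or range.

### The arm

A 7-joint arm with a two-finger parallel gripper is mounted at the origin on the work surface. World frame = base frame: x ahead of the robot, y to its left, z up, the work surface at z = 0. Lengths are in m, angles in rad, forces in N, time in s.
With the tool pointing down it reaches from about 0.425 to 0.875 m from the base axis. Payload 4.7 kg.
Tool frame: the origin (TCP) lies midway between the tips of the shut fingers; the grasp point (between the pads) lies 19 mm behind it; y points along the fingers, z is the direction in which the jaws open and shut, and the axes are right-handed (so a half turn about y gives the same grasp; the last joint's range is limited). The gripper opens to 87 mm and grips with 3 to 60 N. Pads are 19 mm wide; open, the fingers measure 117 mm over their backs; the gripper's body (75 mm by 190 mm) begins 51 mm behind the grasp point.
Start: joints at [-1.207, 0.321, -0.07, 1.45, 0.023, 1.371, -0.057], TCP at [0.223, 0.611, 0.223] pointing down, gripper open.
Joint ranges: [-2.86, 2.86], [-0.3, 2.09], [-1.38, 1.24], [0.06, 2.45], [-1.56, 4.7], [0.09, 2.05], [-2.69, 2.69]. Speed limits (rad/s): [2.57, 2.57, 3.14, 3.14, 3.14, 3.14, 3.14].

### API

Orientations are given as a rotation vector (axis times angle).
In Python, from bench import ctrl gives the robot as it stands.
- The arm moves only by the tool play_rows, never from a script. Its arguments are lists of equal length, an entry for each row: "translation": the shift along the tool's x, y, z in mm, a list of three; "turn": the turn, a rotation vector about the tool's x, y, z in rad, a list of three; "fingers": the opening, from -1 (shut) to 1 (fully open), so that 0 is half open. In form: {"translation": [[dx, dy, dz], ...], "turn": [[wx, wy, wz], ...], "fingers": [fingers, ...]}. A call has exactly 10 rows; each row shifts and turns the commanded pose from where the row before left it, along the tool's axes as they then stand; what a row does not reach is not made up. A row lasts 1/12 s, in which the tool goes at most 41.7 mm and 7.16 degrees, less where a joint would pass 70% of its speed; a pose out of reach is approached as far as the arm can. A call with a gripper value outside its range is refused whole. The fingers move at their own pace and stop on an object; "grip_force" is the grip in N (left out, the last holds). Time passes only in rows, so rows that do not move let the fingers close, or fill a call up. It gives the time, the measured TCP pose, the force and the opening at its end, in the units of the state.
- ctrl.get_state(): the state, without advancing time (a new reading comes with each control period).
- ctrl.get_image(name): name is "scene" or "top" or "wrist"; returns the picture (480x640x3 uint8, blue, green, red); there is no depth.
- ctrl.camera_info(name): a dict with "camera_matrix" (3x3 intrinsics, pixels), "k1" (the pictures are not rectified: a ray, as slopes to the right and down, at radius r is drawn at 1 + k1 r^2 times it, then the intrinsics apply), "R" (3x3) and "t" (3): a world point X has camera coordinates R X + t. Camera axes: x right, y down, z forward; pixel columns grow to the right and rows downward; lengths in m; the calibration is good to about 2 mm. A picture is of the moment at which its call begins: read the wrist's pose just before it. camera_info takes no time and is no camera call; for the wrist camera it gives the pose at the moment of the call.
- ctrl.close_job(): hands the job in, once; it reports no verdict.
The state is a dict: "time": time; "joint_positions": joint angles; "qd": joint speeds; "joint_torque": joint torques, N m; "position": TCP position; "tool_rot": TCP orientation; "ft_force": force on the tool from outside, world axes, zero at the start; "torque": the same for the moment, N m; "grip_width": opening from 0.0 (shut) to 1.0 (fully open).
Only numpy, scipy, OpenCV 4.12 (cv2) and the standard library are available. Lean on these libraries where they do the work, as an engineer would, in place of code of your own. Each camera call takes 0.05 s, during which the arm holds its last target.

## Working session

There is one attempt and no reset: what is moved stays moved. The work goes in short steps, Python scripts to look and compute and a tool call to move; the robot and the scene stay as the last step left them, time stands still between calls to the robot, and variables do not carry over. Pictures are saved under pics/ and viewed, and the job is handed in when it is done.

Besides the shell and the picture viewer there is one more tool, called after ">>>" by a JSON object that holds its "fn" and its "kwargs". play_rows: Moves the arm, as the interface text tells. Its arguments: {"type":"object","properties":{"translation":{"type":"array"},"turn":{"type":"array"},"fingers":{"type":"array"},"grip_force":{"type":"number"}},"required":["translation","turn","fingers"]}

```bash
mkdir -p pics; ls
python3 - <<'E'
from bench import ctrl
import cv2
s=ctrl.get_state()
for k,v in s.items(): print(k,v)
for n in("scene","top","wrist"):
    i=ctrl.camera_info(n); print(n,i)
    cv2.imwrite(f"pics/{n}0.png",ctrl.get_image(n))
E
```

```text
pics
time 0.0
joint_positions [-1.20686273  0.32184916 -0.07006739  1.45164399  0.02260565  1.3708071
 -0.0568555 ]
qd [ 3.80386055e-04  7.43142377e-05 -1.44794829e-03  9.86880983e-05
 -5.25691906e-04  1.82894116e-03 -6.02677895e-04]
joint_torque [ 1.76059707e-04 -4.91289246e+01 -4.03486155e-01 -3.12523091e+01
 -6.36083423e-02  4.38966625e-02  1.97577883e-04]
position [0.22265441 0.61009646 0.22145996]
tool_rot [-1.55522694  0.27471019 -0.2743515 ]
ft_force [0.44603057 0.09545475 0.2478446 ]
torque [ 0.00590125 -0.06286573 -0.02116335]
grip_width 0.9993940595010951
scene {'camera_matrix': array([[535.08641679,   0.        , 317.77711943],
       [  0.        , 535.08641679, 246.56986819],
       [  0.        ,   0.        ,   1.        ]]), 'k1': 0.05014891431171717, 'R': array([[-0.78677971,  0.61723284,  0.00114361],
       [ 0.33280862,  0.42578631, -0.84139434],
       [-0.51982316, -0.66161139, -0.54042044]]), 't': array([ 0.44045867, -0.10011514,  1.223777  ])}
top {'camera_matrix': array([[613.44499308,   0.        , 323.41985029],
       [  0.        , 613.44499308, 241.21633638],
       [  0.        ,   0.        ,   1.        ]]), 'k1': -0.10364260763463197, 'R': array([[ 0.03797979, -0.9992633 , -0.00551206],
       [-0.97709827, -0.03598048, -0.20972454],
       [ 0.20937171,  0.01335112, -0.97774497]]), 't': array([-0.01852435,  0.55165295,  1.23712247])}
wrist {'camera_matrix': array([[342.64968865,   0.        , 324.18994154],
       [  0.        , 342.64968865, 236.14253188],
       [  0.        ,   0.        ,   1.        ]]), 'k1': -0.0628693059894187, 'R': array([[ 0.34414066,  0.93891434, -0.00266018],
       [ 0.89781351, -0.32824418,  0.29357566],
       [ 0.2747692 , -0.10341966, -0.95593214]]), 't': array([-0.64779106, -0.03491133,  0.39336229])}
```

View pics/scene0.png

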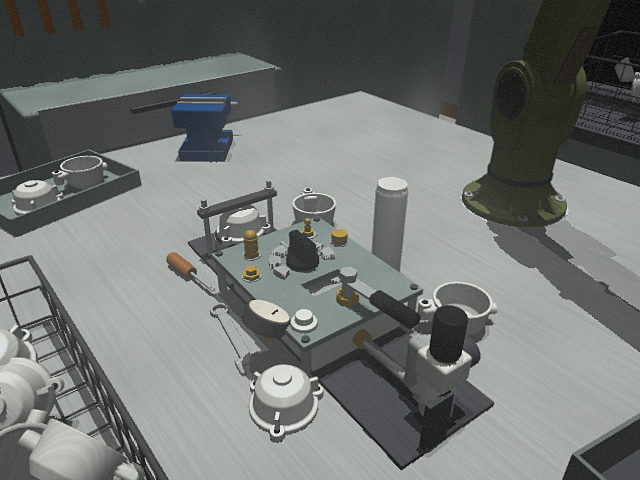

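View pics/top0.png

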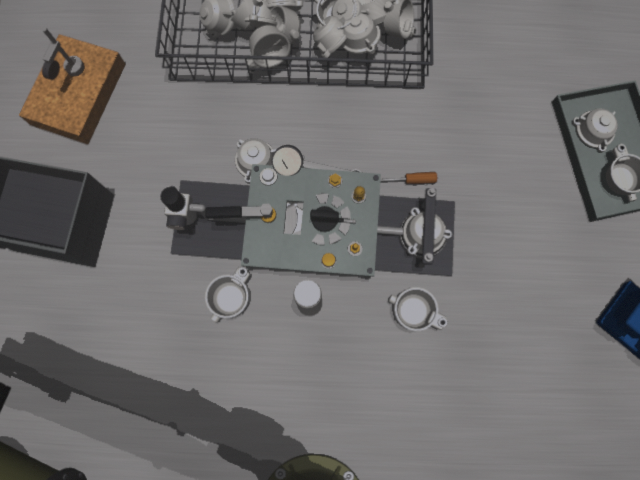

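View pics/wrist0.png

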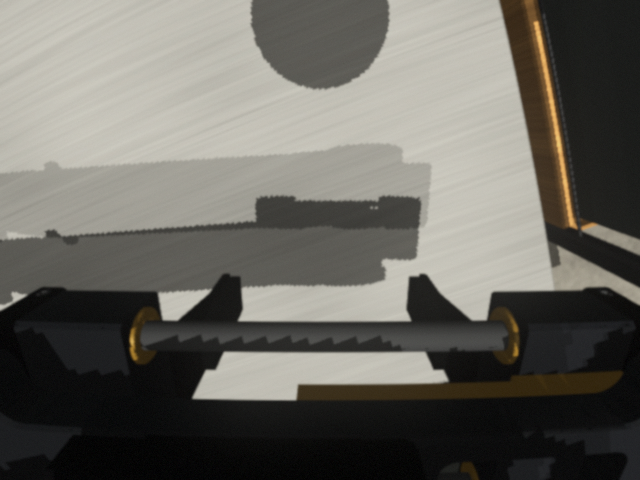

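Run:
```python
import cv2
im=cv2.imread("pics/top0.png")
c=im[140:320,160:460]
cv2.imwrite("pics/topc.png",cv2.convertScaleAbs(cv2.resize(c[20:140,70:230],None,fx=5,fy=5,interpolation=cv2.INTER_CUBIC),alpha=1.5))
im=cv2.imread("pics/scene0.png")
c=im[180:380,180:430]
cv2.imwrite("pics/scenec.png",cv2.convertScaleAbs(cv2.resize(c,None,fx=3,fy=3,interpolation=cv2.INTER_CUBIC),alpha=1.5))
```

```text
(no output)
```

View pics/topc.png

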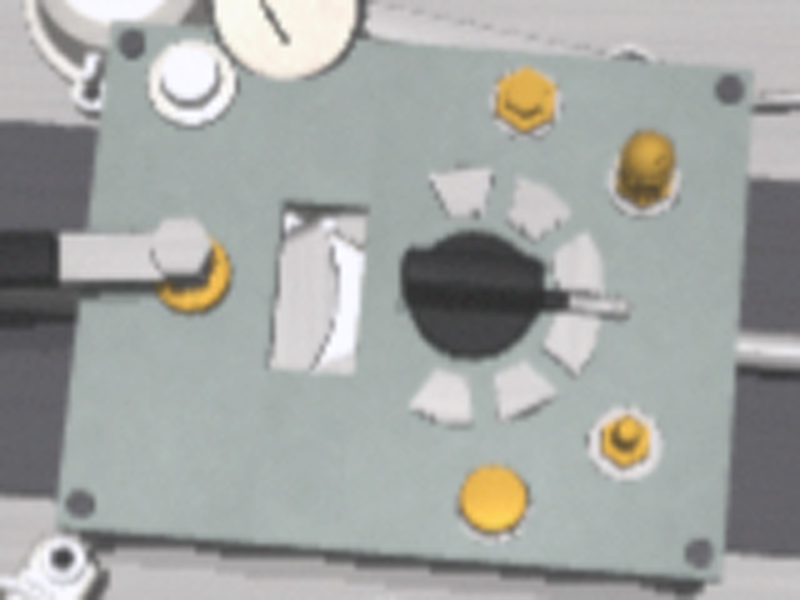

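View pics/scenec.png

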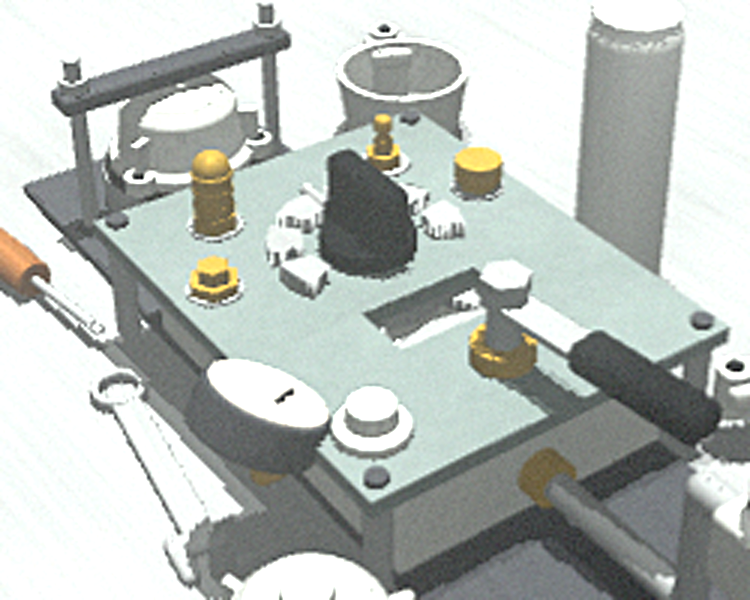

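```bash
cat > h.py <<'E'
import numpy as np, cv2
from bench import ctrl
from scipy.optimize import least_squares
from scipy.spatial.transform import Rotation as Rn
def proj(i,X):
    c=(i["R"]@np.atleast_2d(X).T).T+i["t"]; s=c[:,:2]/c[:,2:]
    s=s*(1+i["k1"]*(s**2).sum(1))[:,None]; K=i["camera_matrix"]
    return s*[K[0,0],K[1,1]]+K[:2,2]
def back(i,uv,z):
    K=i["camera_matrix"]; d=(np.array(uv,float)-K[:2,2])/K[0,0]; s=d.copy()
    for _ in range(30): s=d/(1+i["k1"]*(s@s))
    r=i["R"].T@np.r_[s,1]; o=-i["R"].T@i["t"]; return o+r*(z-o[2])/r[2]
def S2W(p,x): # p=(x,y,th)
    x=np.atleast_2d(np.array(x,float)); c,s=np.cos(p[2]),np.sin(p[2])
    return np.c_[p[0]+c*x[:,0]-s*x[:,1],p[1]+s*x[:,0]+c*x[:,1],x[:,2]]
E
python3 - <<'E'
from h import *
T=ctrl.camera_info("top");C=ctrl.camera_info("scene")
cor=np.array([[.11,.105,.082],[.11,-.17,.082],[-.11,-.17,.082],[-.11,.105,.082]])
ut=np.array([[112,22],[753,70],[718,580],[58,532]]);ut=np.array([230,160])+(ut+.5)/5-.5
us=np.array([[372,500],[97,220],[420,112],[728,328]]);us=180+(us+.5)/3-.5
for a,b in((1,0),(0,1),(1,1)):
    f=lambda p:np.r_[a*(proj(T,S2W(p,cor))-ut).ravel(),b*(proj(C,S2W(p,cor))-us).ravel()]
    r=least_squares(f,[.5,0,0]);print(r.x,np.round(r.fun,1))
p=r.x
q=lambda u:np.array([230,160])+(np.array(u)+.5)/5-.5
for n,l in dict(can=(308,287,.185),canb=(308,300,.18)).items(): print(n,back(T,l[:2],l[2]))
a=back(T,q((183,245)),.126); print("levernut",a, (S2W(p,[0,.059,.1])))
e=(back(T,q((0,257)),.126));print("lever dir",np.arctan2(*(e-a)[[1,0]])-np.pi/2-p[2], e)
print(back(T,(206.5,212.5),.126),"lever tip?")
for n,u in dict(sil=(650,150)).items(): print(n,back(T,q(u),.125),)
for k in(40,80,-40,-80):
    A=np.radians(k);X=S2W(p,[.088*np.sin(A),-.059-.088*np.cos(A),.0835]);print(k,X,(proj(T,X)-[230,160])*5)
print("end cover",back(T,q((190,75)),.1), "sel",S2W(p,[0,-.059,.118]))
cs=back(C,(391,183),.185);print("can scene",cs)
E
```

```text
[ 0.59518772  0.06094218 -0.0405994 ] [-0.3  0.3  0.   0.1  0.8  0.2 -0.5 -0.5  0.   0.  -0.   0.  -0.   0.
  0.   0. ]
[ 0.59138899  0.05678202 -0.05320225] [ 0.   0.   0.   0.   0.   0.   0.   0.  -0.6  0.4 -0.1 -0.1 -0.5 -1.
  1.1 -0.1]
[ 0.59353938  0.05926075 -0.04750151] [ 0.8  0.8  1.1  1.4  1.2  1.5 -0.1 -0.1 -0.1  2.2 -0.9  1.4 -1.2 -0.2
  1.4  0.8]
can [0.43618291 0.02591415 0.185     ]
canb [0.41234452 0.02504368 0.18      ]
levernut [0.60076081 0.1196092  0.126     ] [[0.59634091 0.11819419 0.1       ]]
lever dir 0.15026463443818536 [0.59311873 0.19371325 0.126     ]
[0.58833865 0.24065823 0.126     ] lever tip?
sil [ 0.64800461 -0.06843713  0.125     ]
40 [[ 0.64403838 -0.0696945   0.0835    ]] [[645.63473118 185.90350822]]
80 [[ 0.67657757 -0.01905158  0.0835    ]] [[527.93577037 107.78146389]]
-40 [[ 0.53103537 -0.06432265  0.0835    ]] [[625.6690939  448.67162189]]
-80 [[ 0.50344691 -0.01082143  0.0835    ]] [[493.73496284 509.7409461 ]]
end cover [0.68152174 0.12395289 0.1       ] sel [[5.90737842e-01 3.27296987e-04 1.18000000e-01]]
can scene [0.42318028 0.02226939 0.185     ]
```

```bash
cat >> h.py <<'E'
def yawerr():
    pass
def plan(pos,jaw,tilt=None):
    """needed shift (mm, tool axes now) and turn rotvec to reach TCP pos with jaw (z) along yaw angle 'jaw', fingers down"""
    s=ctrl.get_state(); R=Rn.from_rotvec(s["tool_rot"]).as_matrix()
    best=None
    for k in(0,np.pi):
        z=np.array([np.cos(jaw+k),np.sin(jaw+k),0]); y=np.array([0,0,-1.]); x=np.cross(y,z)
        rv=Rn.from_matrix(R.T@np.c_[x,y,z]).as_rotvec()
        if best is None or np.linalg.norm(rv)<np.linalg.norm(best): best=rv
    return np.round(R.T@(np.array(pos)-s["position"])*1000,1),np.round(best,4)
def st():
    s=ctrl.get_state(); R=Rn.from_rotvec(s["tool_rot"]).as_matrix()
    print("t",round(s["time"],2),"pos",np.round(s["position"],4),"jaw",round(np.arctan2(R[1,2],R[0,2]),4),"yax",np.round(R[:,1],3),"F",np.round(s["ft_force"],1),"M",np.round(s["torque"],2),"w",round(s["grip_width"],3),"q",np.round(s["joint_positions"],2))
E
python3 - <<'E'
from h import *
st()
print(plan([.588,.200,.20],.10))
print(-ctrl.camera_info("top")["R"].T@ctrl.camera_info("top")["t"])
E
```

```text
t 0.15 pos [0.2226 0.6102 0.2217] jaw 1.2211 yax [-0.    -0.001 -1.   ] F [ 0.7  0.1 -0.2] M [ 0.01 -0.01 -0.01] w 1.004 q [-1.21  0.32 -0.07  1.45  0.02  1.37 -0.06]
(array([ 483.8,   22.1, -260.2]), array([1.3000e-03, 1.1211e+00, 9.0000e-04]))
[ 0.28070424 -0.01517894  1.32518333]
```

>>> {"fn": "play_rows", "kwargs": {"translation": [[34.5, 1.5, -18.6], [34.5, 1.5, -18.6], [34.5, 1.5, -18.6], [34.5, 1.5, -18.6], [34.5, 1.5, -18.6], [34.5, 1.5, -18.6], [34.5, 1.5, -18.6], [34.5, 1.5, -18.6], [34.5, 1.5, -18.6], [34.5, 1.5, -18.6]], "turn": [[0, 0, 0], [0, 0, 0], [0, 0, 0], [0, 0, 0], [0, 0, 0], [0, 0, 0], [0, 0, 0], [0, 0, 0], [0, 0, 0], [0, 0, 0]], "fingers": [0.3, 0.3, 0.3, 0.3, 0.3, 0.3, 0.3, 0.3, 0.3, 0.3], "grip_force": 15}}

```text
time: 0.98
position: [0.484, 0.316, 0.2074]
tool_rot: [-1.553, 0.274, -0.274]
ft_force: [2.0, 1.2, 0.0]
grip_width: 0.654
```

>>> {"fn": "play_rows", "kwargs": {"translation": [[34.7, 1.8, -18.5], [34.7, 1.8, -18.5], [34.7, 1.8, -18.5], [34.7, 1.8, -18.5], [0, 0, 0], [0, 0, 0], [0, 0, 0], [0, 0, 0], [0, 0, 0], [0, 0, 0]], "turn": [[0, 0.1, 0], [0, 0, 0], [0, 0, 0], [0, 0, 0], [0, 0.12, 0], [0, 0.12, 0], [0, 0.12, 0], [0, 0.12, 0], [0, 0.12, 0], [0, 0.12, 0]], "fingers": [0.3, 0.3, 0.3, 0.3, 0.3, 0.3, 0.3, 0.3, 0.3, 0.3]}}

```text
time: 1.82
position: [0.5788, 0.1931, 0.2]
tool_rot: [-1.371, 0.914, -0.913]
ft_force: [-0.2, -0.2, -0.8]
grip_width: 0.647
```

Run:
```python
from h import *
st()
cv2.imwrite("pics/w1.png",ctrl.get_image("wrist"))
print(plan([.588,.200,.20],.10))
```

```text
t 1.82 pos [0.5788 0.1931 0.2   ] jaw 0.3951 yax [-0.001 -0.    -1.   ] F [-0.2 -0.2 -0.8] M [-0.11  0.05  0.05] w 0.647 q [-0.67  0.25  0.36  1.6  -0.09  1.31  0.1 ]
(array([-2.8, -0. , 11.1]), array([0.0005, 0.2898, 0.    ]))
```

View pics/w1.png

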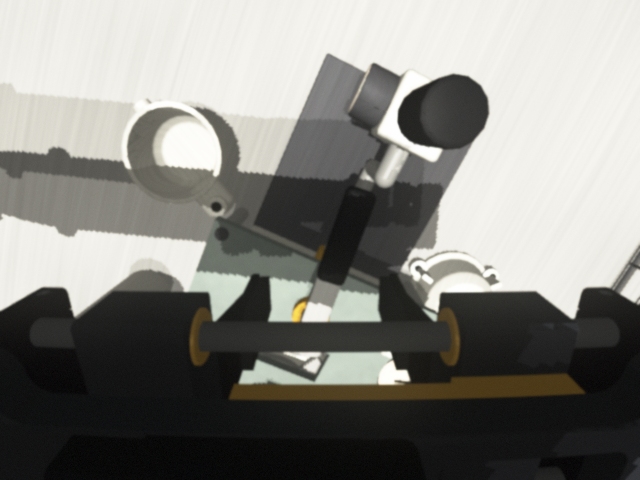

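Run:
```python
from h import *
W=ctrl.camera_info("wrist")
im=cv2.imread("pics/w1.png")
cv2.imwrite("pics/w1c.png",cv2.convertScaleAbs(cv2.resize(im[160:360,260:460],None,fx=3,fy=3,interpolation=cv2.INTER_CUBIC),alpha=2.2))
a=back(W,(359,188),.124);b=back(W,(333,281),.124);print(a,b,np.linalg.norm(a-b),np.arctan2(*(a-b)[[1,0]])-np.pi/2)
```

```text
[0.58442666 0.24102006 0.124     ] [0.59494478 0.16858744 0.124     ] 0.0731923169395433 0.1442045534891263
```

View pics/w1c.png

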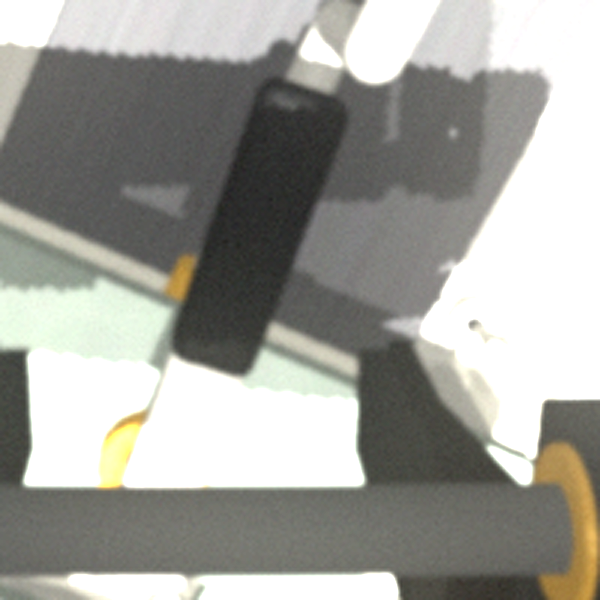

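Run:
```python
from h import *
W=ctrl.camera_info("wrist")
a=back(W,(361.7,190.7),.124);b=back(W,(330.7,282.7),.124);d=(a-b)/np.linalg.norm(a-b)
print(a,b,np.linalg.norm(a-b),np.arctan2(*d[[1,0]])-np.pi/2, b-d*.05)
p=b+d*.028; print(p)
print(plan([p[0],p[1],.099],.16))
```

```text
[0.58695348 0.23999841 0.124     ] [0.59386821 0.16661669 0.124     ] 0.0737067792670312 0.09395224342593034 [0.59855892 0.11683721 0.124     ]
[0.59124142 0.19449321 0.124     ]
(array([  3.5, 101. ,  12. ]), array([0.0005, 0.2298, 0.    ]))
```

>>> {"fn": "play_rows", "kwargs": {"translation": [[0, 0, 0], [0, 0, 0], [0, 0, 0], [0, 5, 6.2], [0, 20, 6.2], [0, 20, 0], [0, 20, 0], [0, 20, 0], [0, 16, 0], [0, 0, 0]], "turn": [[0, 0.1, 0], [0, 0.1, 0], [0, 0.09, 0], [0, 0, 0], [0, 0, 0], [0, 0, 0], [0, 0, 0], [0, 0, 0], [0, 0, 0], [0, 0, 0]], "fingers": [0.3, 0.3, 0.3, 0.3, 0.3, 0.3, 0.3, 0.3, 0.3, 0.3]}}

```text
time: 2.7
position: [0.5888, 0.1936, 0.0948]
tool_rot: [-1.268, 1.128, -1.123]
ft_force: [-0.1, -1.3, 0.5]
grip_width: 0.651
```

Run:
```python
from h import *
st()
cv2.imwrite("pics/w2.png",ctrl.get_image("wrist"))
cv2.imwrite("pics/s2.png",cv2.convertScaleAbs(cv2.resize(ctrl.get_image("scene")[180:420,180:480],None,fx=2.5,fy=2.5),alpha=1.4))
```

```text
t 2.7 pos [0.5888 0.1936 0.0948] jaw 0.1152 yax [-0.007 -0.003 -1.   ] F [-0.1 -1.3  0.5] M [-0.09  0.09  0.  ] w 0.651 q [-0.67  0.37  0.38  1.69 -0.15  1.13 -0.13]
```

View pics/w2.png

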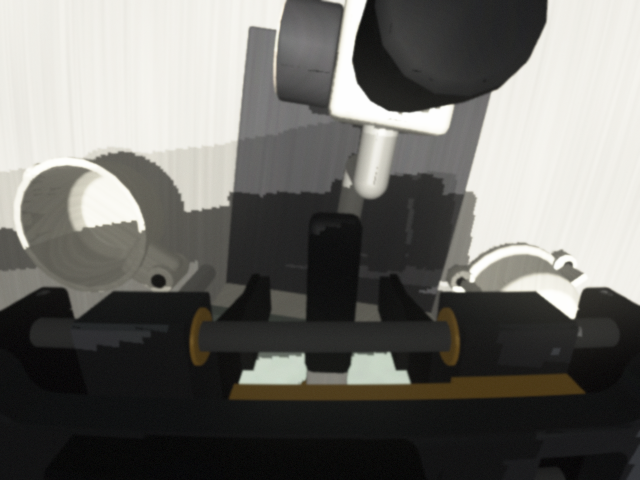

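View pics/s2.png

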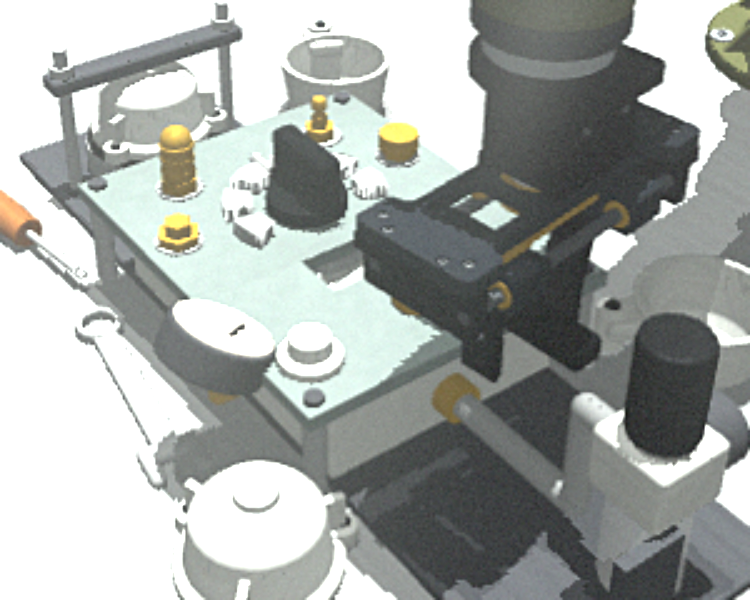

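>>> {"fn": "play_rows", "kwargs": {"translation": [[0, -3, 0], [0, 0, 0], [0, 0, 0], [0, 0, 0], [0, 0, 0], [0, 0, 0], [0, 0, 0], [0, 0, 0], [0, 0, 0], [0, 0, 0]], "turn": [[0, 0, 0], [0, 0, 0], [0, 0, 0], [0, 0, 0], [0, 0, 0], [0, 0, 0], [0, 0, 0], [0, 0, 0], [0, 0, 0], [0, 0, 0]], "fingers": [-1, -1, -1, -1, -1, -1, -1, -1, -1, -1], "grip_force": 15}}

```text
time: 3.63
position: [0.5915, 0.1947, 0.1026]
tool_rot: [-1.259, 1.127, -1.127]
ft_force: [0.2, 0.3, 2.0]
grip_width: 0.252
```

Run:
```python
from h import *
st()
```

```text
t 3.63 pos [0.5915 0.1947 0.1026] jaw 0.1108 yax [ 0.  0. -1.] F [0.2 0.3 2. ] M [-0.03  0.1  -0.2 ] w 0.252 q [-0.67  0.36  0.38  1.68 -0.14  1.13 -0.14]
```

>>> {"fn": "play_rows", "kwargs": {"translation": [[0.3, 0, -6.9], [0.3, 0, -6.9], [0.3, 0, -6.9], [0.3, 0, -6.9], [0.3, 0, -6.9], [0.3, 0, -6.9], [0.3, 0, -6.9], [0.3, 0, -6.9], [0, 0, 0], [0, 0, 0]], "turn": [[0, -0.09, 0], [0, -0.09, 0], [0, -0.09, 0], [0, -0.09, 0], [0, -0.09, 0], [0, -0.09, 0], [0, -0.09, 0], [0, -0.09, 0], [0, 0, 0], [0, 0, 0]], "fingers": [-1, -1, -1, -1, -1, -1, -1, -1, -1, -1], "grip_force": 15}}

```text
time: 4.47
position: [0.5408, 0.1701, 0.1025]
tool_rot: [-1.494, 0.582, -0.576]
ft_force: [-6.8, -1.1, 7.3]
grip_width: 0.253
```

Run:
```python
from h import *
st()
s=ctrl.get_state()
# circle centre with radius chord from two poses using jaw angles
R=Rn.from_rotvec(s["tool_rot"]).as_matrix();j=np.arctan2(R[1,2],R[0,2])
o=lambda a:np.array([-np.sin(a),np.cos(a)])
p0=np.array([.5915,.1947]);p1=s["position"][:2]
r=np.linalg.norm(p1-p0)/np.linalg.norm(o(j)-o(.1108));print("r",r,p0-r*o(.1108),p1-r*o(j),p1-.077*o(j))
```

```text
t 4.47 pos [0.5408 0.1701 0.1025] jaw 0.8306 yax [-0.005 -0.    -1.   ] F [-6.8 -1.1  7.3] M [-0.1   1.43  0.06] w 0.253 q [-0.6   0.24  0.28  1.81 -0.08  1.1   0.54]
r 0.08000298933938432 [0.6003462  0.11518759] [0.59987909 0.11612712] [0.59766189 0.11815245]
```

>>> {"fn": "play_rows", "kwargs": {"translation": [[0.3, 0, -6.9], [0.3, 0, -6.9], [0.3, 0, -6.9], [0.3, 0, -6.9], [0.3, 0, -6.9], [0.3, 0, -6.9], [0.3, 0, -6.9], [0.3, 0, -6.9], [0, 0, 0], [0, 0, 0]], "turn": [[0, -0.09, 0], [0, -0.09, 0], [0, -0.09, 0], [0, -0.09, 0], [0, -0.09, 0], [0, -0.09, 0], [0, -0.09, 0], [0, -0.09, 0], [0, 0, 0], [0, 0, 0]], "fingers": [-1, -1, -1, -1, -1, -1, -1, -1, -1, -1], "grip_force": 15}}

```text
time: 5.3
position: [0.5205, 0.1185, 0.1025]
tool_rot: [-1.573, 0.021, -0.012]
ft_force: [-8.7, -3.1, 8.4]
grip_width: 0.255
```

Run:
```python
from h import *
st()
cv2.imwrite("pics/w3.png",ctrl.get_image("wrist"))
cv2.imwrite("pics/s3.png",cv2.convertScaleAbs(cv2.resize(ctrl.get_image("scene")[150:390,220:520],None,fx=2.5,fy=2.5),alpha=1.4))
```

```text
t 5.3 pos [0.5205 0.1185 0.1025] jaw 1.55 yax [-0.006 -0.002 -1.   ] F [-8.7 -3.1  8.4] M [-0.54  1.7   0.13] w 0.255 q [-0.49  0.17  0.24  1.89 -0.05  1.09  1.32]
```

View pics/s3.png

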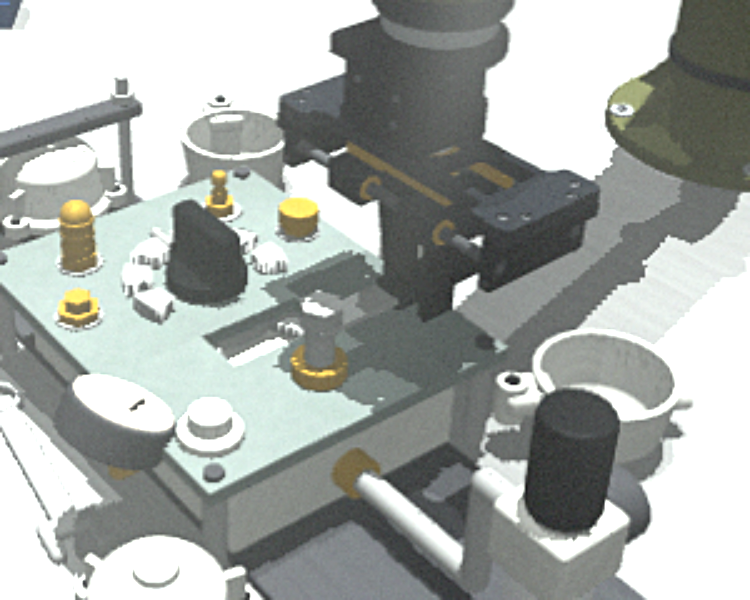

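View pics/w3.png

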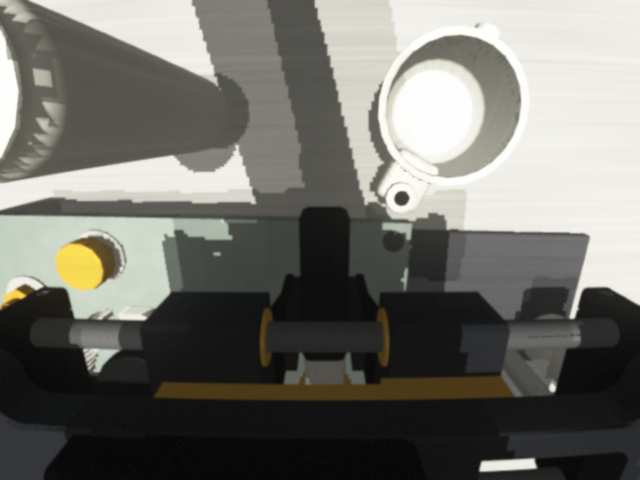

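>>> {"fn": "play_rows", "kwargs": {"translation": [[0, 0, 0], [0, 0, 0], [0, 0, 0], [0, 0, 0], [0, 0, 0], [0, -15, 0], [0, -25, 0], [0, -25, 0], [0, -25, 0], [0, -15, 0]], "turn": [[0, 0, 0], [0, 0, 0], [0, 0, 0], [0, 0, 0], [0, 0, 0], [0, 0, 0], [0, 0, 0], [0, 0, 0], [0, 0, 0], [0, 0, 0]], "fingers": [0.0, 0.0, 0.0, 0.0, 0.0, 0.0, 0.0, 0.0, 0.0, 0.0]}}

```text
time: 6.23
position: [0.5241, 0.1202, 0.2102]
tool_rot: [-1.57, 0.013, -0.018]
ft_force: [0.2, 0.4, -0.4]
grip_width: 0.5
```

Run:
```python
from h import *
st()
cv2.imwrite("pics/w4.png",ctrl.get_image("wrist"))
print(plan([.592,.03,.2],-.047))
```

```text
t 6.23 pos [0.5241 0.1202 0.2102] jaw 1.5509 yax [ 0.003  0.001 -1.   ] F [ 0.2  0.4 -0.4] M [ 0.05 -0.    0.01] w 0.5 q [-0.5   0.08  0.24  1.76 -0.02  1.3   1.29]
(array([ 68.2,  12.9, -89.2]), array([ 0.0034, -1.5437,  0.0078]))
```

View pics/w4.png

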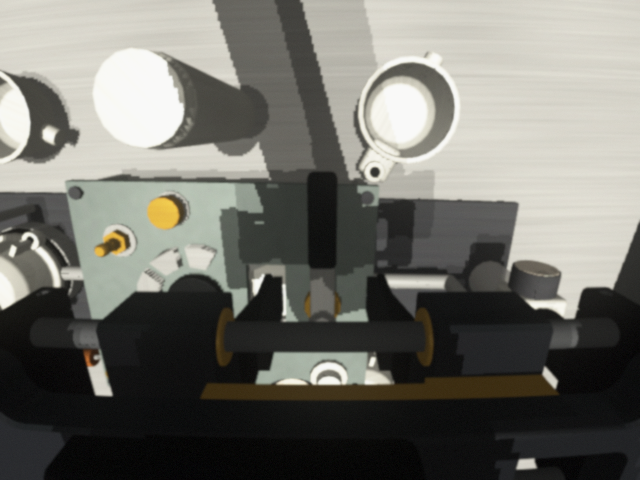

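>>> {"fn": "play_rows", "kwargs": {"translation": [[17, 2, -37], [17, 2, -37], [17, 2, -37], [17, 2, -37], [0, 0, 0], [0, 0, 0], [0, 0, 0], [0, 0, 0], [0, 0, 0], [0, 0, 0]], "turn": [[0, 0, 0], [0, 0, 0], [0, 0, 0], [0, 0, 0], [0, 0.12, 0], [0, 0.12, 0], [0, 0.12, 0], [0, 0.12, 0], [0, 0.12, 0], [0, 0.12, 0]], "fingers": [0.0, 0.0, 0.0, 0.0, 0.0, 0.0, 0.0, 0.0, 0.0, 0.0]}}

```text
time: 7.12
position: [0.5879, -0.0294, 0.1986]
tool_rot: [-1.491, 0.584, -0.583]
ft_force: [0.0, 0.3, 0.0]
grip_width: 0.498
```

>>> {"fn": "play_rows", "kwargs": {"translation": [[0, 0, 0], [0, 0, 0], [0, 0, 0], [0, 0, 0], [0, 0, 0], [0, 0, 0], [0, 0, 0], [0, 0, 0], [0, 0, 0], [0, 0, 0]], "turn": [[0, 0.12, 0], [0, 0.12, 0], [0, 0.12, 0], [0, 0.12, 0], [0, 0.12, 0], [0, 0.12, 0], [0, 0.12, 0], [0, 0.04, 0], [0, 0, 0], [0, 0, 0]], "fingers": [0.0, 0.0, 0.0, 0.0, 0.0, 0.0, 0.0, 0.0, 0.0, 0.0]}}

```text
time: 7.95
position: [0.5879, -0.0294, 0.1988]
tool_rot: [-1.187, 1.244, -1.244]
ft_force: [-0.1, -0.4, 0.7]
grip_width: 0.5
```

Run:
```python
from h import *
st()
im=ctrl.get_image("wrist")
cv2.imwrite("pics/w5.png",im)
W=ctrl.camera_info("wrist")
for u in [(0.591,0,.131),(.5935,-.0015,.131)]: print(proj(W,u))
```

```text
t 7.95 pos [ 0.5879 -0.0294  0.1988] jaw -0.0474 yax [-0.001 -0.    -1.   ] F [-0.1 -0.4  0.7] M [-0.1   0.07  0.01] w 0.5 q [-0.46  0.22  0.54  1.66 -0.11  1.3   0.05]
[[327.58993917 207.72636702]]
[[331.31443452 209.68241213]]
```

View pics/w5.png

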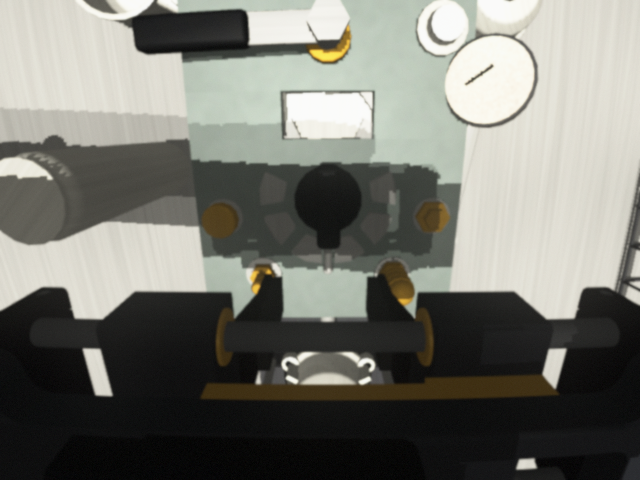

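Run:
```python
from h import *
im=cv2.imread("pics/w5.png")
cv2.imwrite("pics/w5c.png",cv2.convertScaleAbs(cv2.resize(im[150:290,240:440],None,fx=4,fy=4,interpolation=cv2.INTER_CUBIC),alpha=3,beta=10))
W=ctrl.camera_info("wrist")
print(back(W,(328,199),.095),back(W,(328,246),.131))
a=back(W,(328,17),.126);b=back(W,(140,34),.124);print(a,b,np.arctan2(*(b-a)[[1,0]])-np.pi/2,np.linalg.norm(a-b))
l=back(W,(283,92),.082);r=back(W,(374,92),.082);print(np.arctan2(*(r-l)[[1,0]]),(l+r)/2)
```

```text
[ 0.5915993  -0.00089892  0.095     ] [ 0.59000911 -0.02778102  0.131     ]
[0.59684854 0.1190867  0.126     ] [0.47666293 0.11821544 0.124     ] -4.705139817032493 0.12020540938420807
-0.04845908903665136 [0.59584212 0.07973215 0.082     ]
```

View pics/w5c.png

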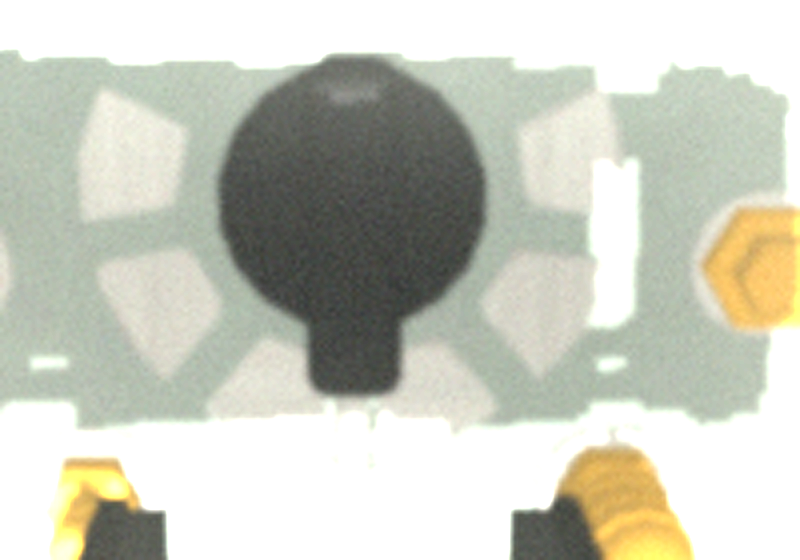

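>>> {"fn": "play_rows", "kwargs": {"translation": [[-14, 0, 1.2], [-14.5, 0, 1.2], [0, 25, 0], [0, 25, 0], [0, 25, 0], [0, 15, 0], [0, 6, 0], [0, 0, 0], [0, 0, 0], [0, 0, 0]], "turn": [[0, 0, 0], [0, 0, 0], [0, 0, 0], [0, 0, 0], [0, 0, 0], [0, 0, 0], [0, 0, 0], [0, 0, 0], [0, 0, 0], [0, 0, 0]], "fingers": [0.0, 0.0, 0.0, 0.0, 0.0, 0.0, 0.0, 0.0, 0.0, 0.0]}}

```text
time: 8.83
position: [0.593, -0.0005, 0.1048]
tool_rot: [-1.184, 1.243, -1.245]
ft_force: [-0.1, 0.2, 0.3]
grip_width: 0.5
```

Run:
```python
from h import *
st()
cv2.imwrite("pics/w6.png",ctrl.get_image("wrist"))
cv2.imwrite("pics/s6.png",cv2.convertScaleAbs(cv2.resize(ctrl.get_image("scene")[150:390,180:480],None,fx=2.5,fy=2.5),alpha=1.4))
```

```text
t 8.83 pos [ 5.930e-01 -5.000e-04  1.048e-01] jaw -0.0484 yax [ 0.002  0.001 -1.   ] F [-0.1  0.2  0.3] M [-0.02  0.01 -0.02] w 0.5 q [-0.47  0.3   0.5   1.76 -0.16  1.12  0.04]
```

View pics/s6.png

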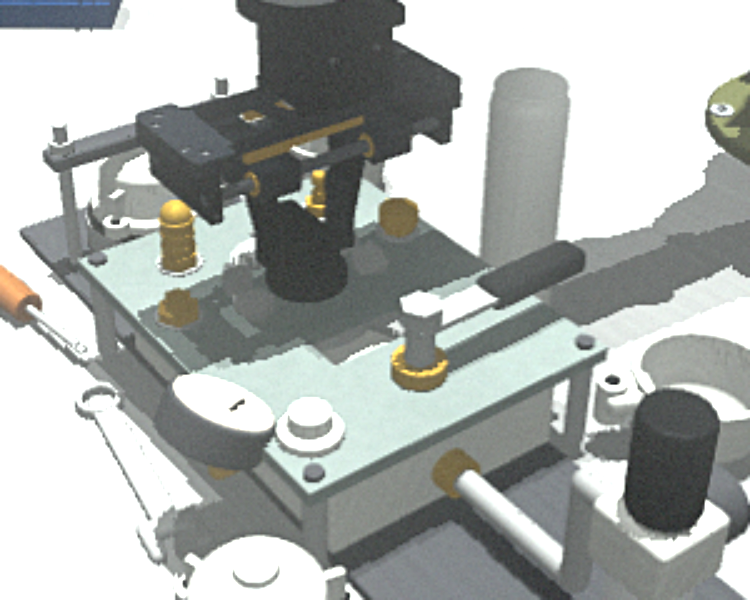

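View pics/w6.png

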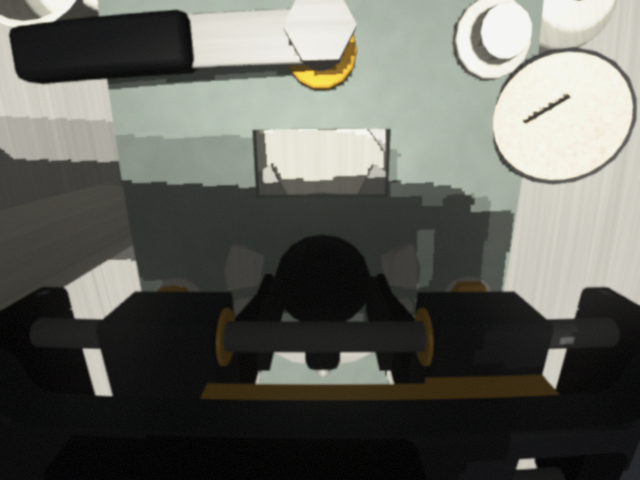

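>>> {"fn": "play_rows", "kwargs": {"translation": [[0, 2, -1], [0, 0, 0], [0, 0, 0], [0, 0, 0], [0, 0, 0], [0, 0, 0], [0, 0, 0], [0, 0, 0], [0, 0, 0], [0, 0, 0]], "turn": [[0, 0, 0], [0, 0, 0], [0, 0, 0], [0, 0, 0], [0, 0, 0], [0, 0, 0], [0, 0, 0], [0, 0, 0], [0, 0, 0], [0, 0, 0]], "fingers": [-1, -1, -1, -1, -1, -1, -1, -1, -1, -1], "grip_force": 45}}

```text
time: 9.77
position: [0.5918, -0.0011, 0.1015]
tool_rot: [-1.184, 1.243, -1.246]
ft_force: [5.1, -1.3, -2.9]
grip_width: 0.192
```

Run:
```python
from h import *
st()
```

```text
t 9.77 pos [ 0.5918 -0.0011  0.1015] jaw -0.0489 yax [ 0.002 -0.    -1.   ] F [ 5.1 -1.3 -2.9] M [-0.18 -1.02  0.15] w 0.192 q [-0.47  0.31  0.5   1.76 -0.16  1.11  0.04]
```

>>> {"fn": "play_rows", "kwargs": {"translation": [[0, -3, 0], [0, -3, 0], [0, -3, 0], [0, -3, 0], [0, -1, 0], [0, 0, 0], [0, 0, 0], [0, 0, 0], [0, 0, 0], [0, 0, 0]], "turn": [[0, 0, 0], [0, 0, 0], [0, 0, 0], [0, 0, 0], [0, 0, 0], [0, 0, 0], [0, 0, 0], [0, 0, 0], [0, 0, 0], [0, 0, 0]], "fingers": [-1, -1, -1, -1, -1, -1, -1, -1, -1, -1], "grip_force": 45}}

```text
time: 10.6
position: [0.5918, -0.0011, 0.1131]
tool_rot: [-1.185, 1.243, -1.247]
ft_force: [9.1, -0.5, -10.1]
grip_width: 0.195
```

Run:
```python
from h import *
st()
cv2.imwrite("pics/s7.png",cv2.convertScaleAbs(cv2.resize(ctrl.get_image("scene")[180:300,200:350],None,fx=5,fy=5),alpha=2))
```

```text
t 10.6 pos [ 0.5918 -0.0011  0.1131] jaw -0.0489 yax [ 0.002 -0.001 -1.   ] F [  9.1  -0.5 -10.1] M [-0.12 -1.75  0.11] w 0.195 q [-0.47  0.29  0.51  1.75 -0.16  1.13  0.03]
```

View pics/s7.png

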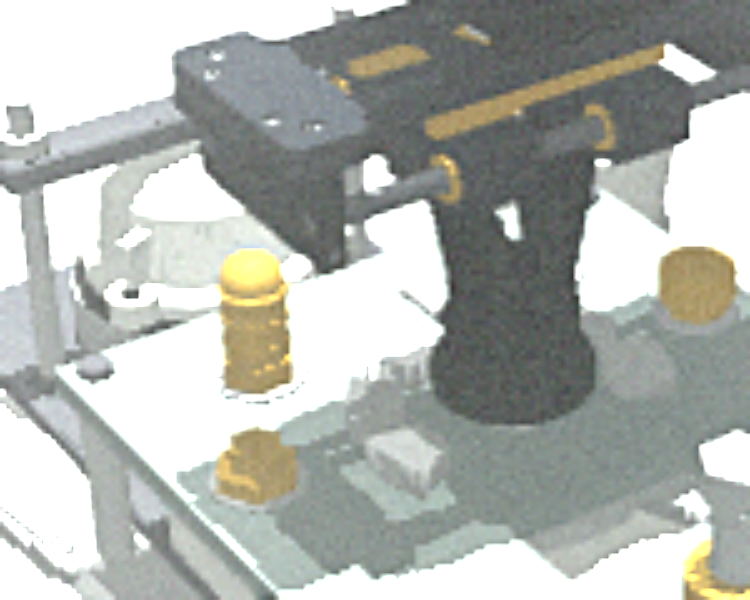

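>>> {"fn": "play_rows", "kwargs": {"translation": [[0, 0, 0], [0, 0, 0], [0, 0, 0], [0, 0, 0], [0, 0, 0], [0, 0, 0], [0, 0, 0], [0, 0, 0], [0, 0, 0], [0, 0, 0]], "turn": [[0, -0.1, 0], [0, -0.1, 0], [0, -0.1, 0], [0, -0.1, 0], [0, -0.1, 0], [0, -0.1, 0], [0, -0.1, 0], [0, 0, 0], [0, 0, 0], [0, 0, 0]], "fingers": [-1, -1, -1, -1, -1, -1, -1, -1, -1, -1], "grip_force": 45}}

```text
time: 11.48
position: [0.5918, -0.0011, 0.1131]
tool_rot: [-1.449, 0.716, -0.719]
ft_force: [8.5, -0.1, -10.1]
grip_width: 0.193
```

Run:
```python
from h import *
st()
cv2.imwrite("pics/s8.png",cv2.convertScaleAbs(cv2.resize(ctrl.get_image("scene")[180:300,200:350],None,fx=5,fy=5),alpha=2))
```

```text
t 11.48 pos [ 0.5918 -0.0011  0.1131] jaw 0.651 yax [ 0.002 -0.001 -1.   ] F [  8.5  -0.1 -10.1] M [-0.11 -1.91  0.15] w 0.193 q [-0.39  0.28  0.41  1.75 -0.12  1.13  0.71]
```

View pics/s8.png

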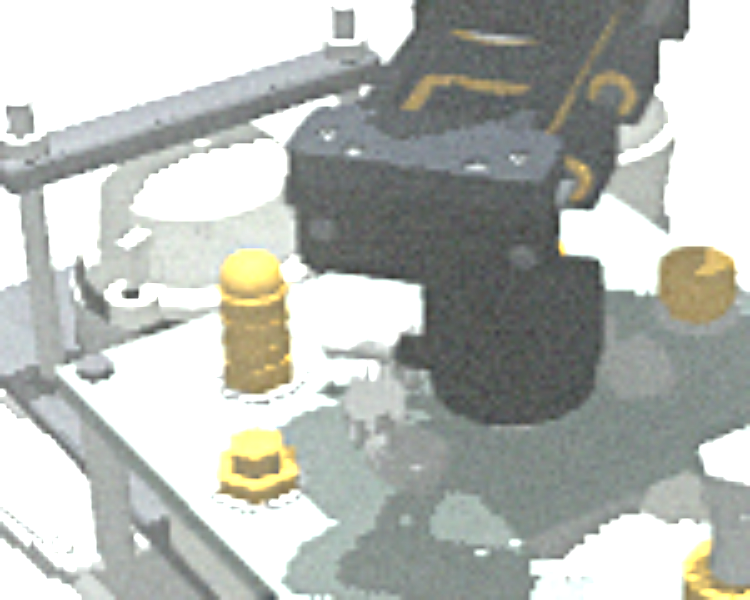

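>>> {"fn": "play_rows", "kwargs": {"translation": [[0, 3, 0], [0, 3, 0], [0, 3, 0], [0, 2, 0], [0, 1, 0], [0, 0, 0], [0, 0, 0], [0, 0, 0], [0, 0, 0], [0, 0, 0]], "turn": [[0, 0, 0], [0, 0, 0], [0, 0, 0], [0, 0, 0], [0, 0, 0], [0, 0, 0], [0, 0, 0], [0, 0, 0], [0, 0, 0], [0, 0, 0]], "fingers": [-1, -1, -1, -1, -1, -1, -1, -1, -1, -1]}}

```text
time: 12.37
position: [0.5919, -0.0011, 0.1016]
tool_rot: [-1.448, 0.716, -0.719]
ft_force: [7.6, -1.7, -8.6]
grip_width: 0.191
```

Run:
```python
from h import *
st()
```

```text
t 12.37 pos [ 0.5919 -0.0011  0.1016] jaw 0.651 yax [ 0.002 -0.    -1.   ] F [ 7.6 -1.7 -8.6] M [-0.11 -1.58  0.02] w 0.191 q [-0.39  0.3   0.41  1.76 -0.13  1.11  0.71]
```

>>> {"fn": "play_rows", "kwargs": {"translation": [[0, 0, 0], [0, 0, 0], [0, 0, 0], [0, 0, 0], [0, 0, 0], [0, 0, 0], [0, -20, 0], [0, -30, 0], [0, -30, 0], [0, -20, 0]], "turn": [[0, 0, 0], [0, 0, 0], [0, 0, 0], [0, 0, 0], [0, 0, 0], [0, 0, 0], [0, 0, 0], [0, 0, 0], [0, 0, 0], [0, 0, 0]], "fingers": [0, 0, 0, 0, 0, 0, 0, 0, 0, 0]}}

```text
time: 13.2
position: [0.5916, -0.0012, 0.2053]
tool_rot: [-1.447, 0.716, -0.72]
ft_force: [0.8, -0.7, 0.1]
grip_width: 0.501
```

>>> {"fn": "play_rows", "kwargs": {"translation": [[0, -20, 0], [0, -20, 0], [0, -20, 0], [0, -20, 0], [0, -10, 0], [0, 0, 0], [0, 0, 0], [0, 0, 0], [0, 0, 0], [0, 0, 0]], "turn": [[0, 0, 0], [0, 0, 0], [0, 0, 0], [0, 0, 0], [0, 0, 0], [0, 0, 0], [0, 0, 0], [0, 0, 0], [0, 0, 0], [0, 0, 0]], "fingers": [0, 0, 0, 0, 0, 0, 0, 0, 0, 0]}}

```text
time: 14.03
position: [0.5903, -0.001, 0.291]
tool_rot: [-1.45, 0.719, -0.716]
ft_force: [-0.2, -0.2, -0.7]
grip_width: 0.501
```

Run:
```python
from h import *
st()
cv2.imwrite("pics/s9.png",cv2.convertScaleAbs(cv2.resize(ctrl.get_image("scene")[170:330,200:410],None,fx=3.6,fy=3.6,interpolation=cv2.INTER_CUBIC),alpha=1.8))
cv2.imwrite("pics/w9.png",ctrl.get_image("wrist"))
cv2.imwrite("pics/t9.png",ctrl.get_image("top"))
```

```text
t 14.03 pos [ 0.5903 -0.001   0.291 ] jaw 0.651 yax [-0.002 -0.    -1.   ] F [-0.2 -0.2 -0.7] M [-0.05  0.06  0.03] w 0.501 q [-0.41  0.17  0.42  1.51 -0.07  1.47  0.67]
```

View pics/s9.png

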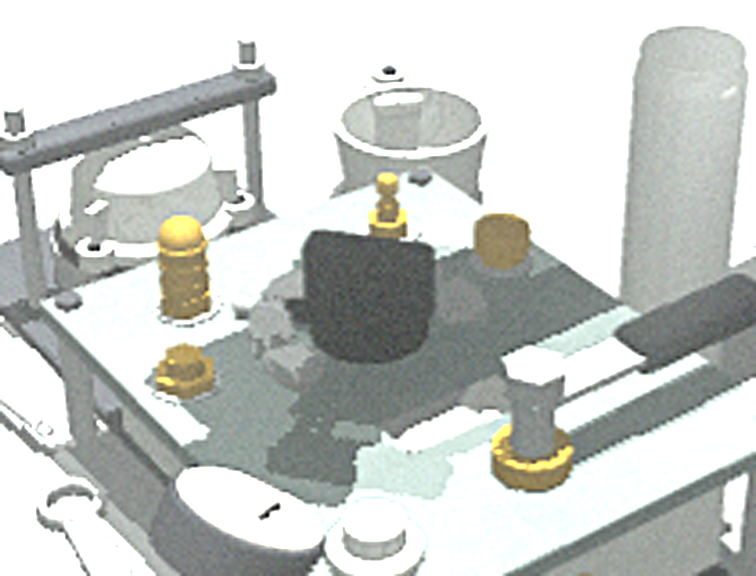

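View pics/w9.png

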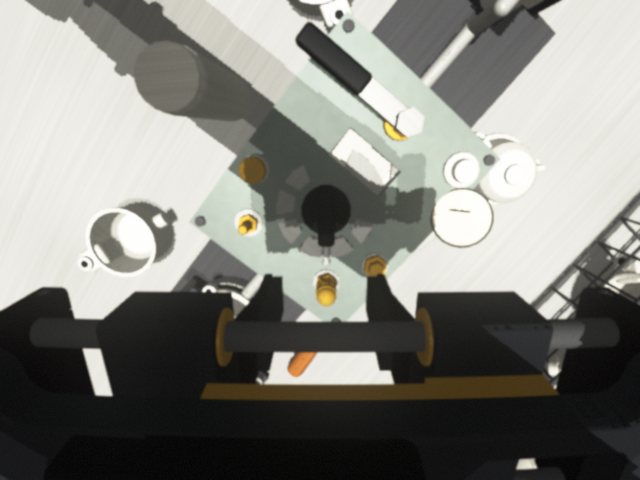

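View pics/t9.png

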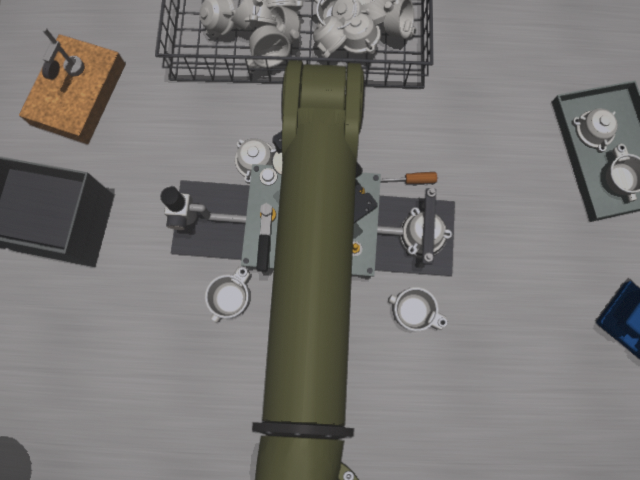

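Run:
```python
from h import *
C=ctrl.camera_info("scene")
ax=np.array([.5916,-.001]); a=-np.pi/2-.0475+.698
d=np.array([np.cos(a),np.sin(a)]);n=np.array([-d[1],d[0]])
i=cv2.imread("pics/s9.png")
for z,col in((.131,(0,255,0)),(.139,(0,0,255))):
    P=np.array([[*(ax+s*.029*d+t*.0085*n),z] for s,t in((1,1),(1,-1),(-1,-1),(-1,1))])
    u=((proj(C,P)-[200,170]+.5)*3.6-.5); cv2.polylines(i,[u.round().astype(int)],True,col,1)
# check offset: silencer top & iso nut
for P in ([*(ax+.088*d),.1295],):
    u=((proj(C,P)-[200,170]+.5)*3.6-.5)[0]; cv2.circle(i,tuple(u.astype(int)),3,(255,0,0),-1)
w=cv2.imread("pics/w9.png")[180:320,250:420]
cv2.imwrite("pics/w9c.png",cv2.convertScaleAbs(cv2.resize(w,None,fx=4,fy=4,interpolation=cv2.INTER_CUBIC),alpha=2.2,beta=10))
cv2.imwrite("pics/s9o.png",i)
```

```text
(no output)
```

View pics/s9o.png

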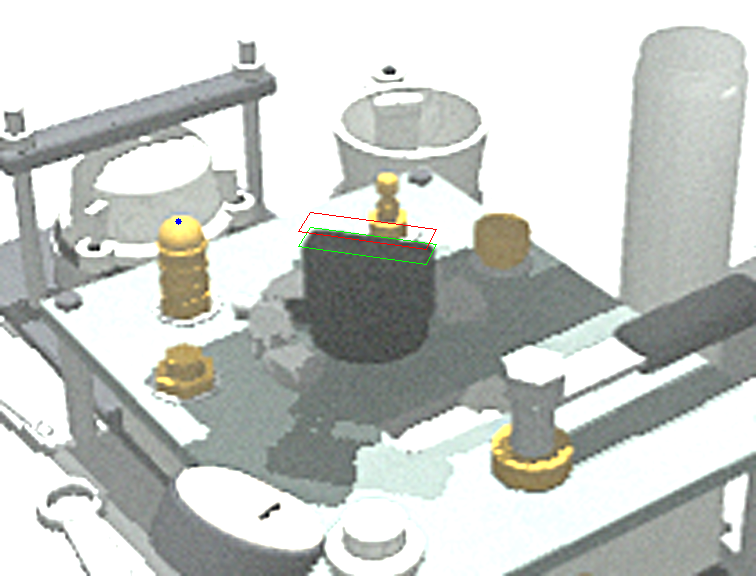

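View pics/w9c.png

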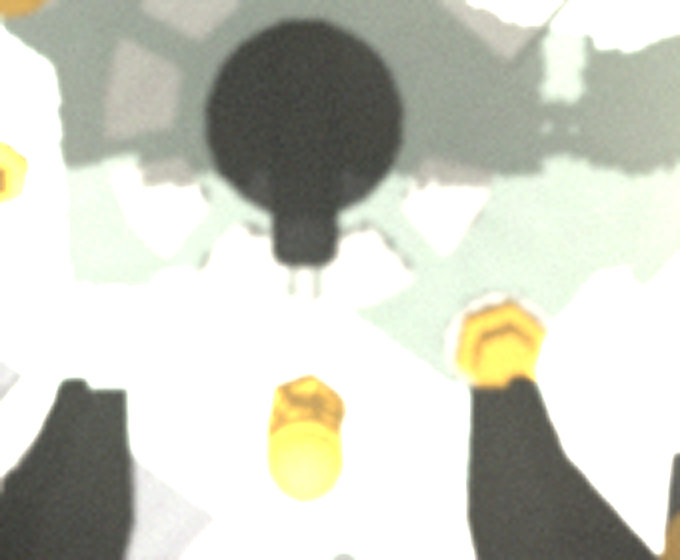

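Bar top matches the "knob down" outline (green, z 0.131). In w9c the pointer at (305,280) is in line with the silencer at (307,430). The arm is clear and still, so I'm handing in.

Run:
```python
from h import *
W=ctrl.camera_info("wrist")
a=back(W,(406,124),.126);b=back(W,(303,32),.124);print("lever joint",np.arctan2(*(b-a)[[1,0]])%(2*np.pi)-np.pi/2+.0475)
st(); print(ctrl.close_job())
```

```text
lever joint 1.5777786162805885
t 14.18 pos [ 0.5906 -0.0011  0.2917] jaw 0.651 yax [-0.001 -0.    -1.   ] F [-0.2  0.4  0.8] M [-0.08  0.02 -0.06] w 0.498 q [-0.41  0.17  0.42  1.51 -0.07  1.47  0.67]
the job is handed in; nothing more can be done
None
```

I shut the air supply, set the selector to the silencer port and handed the job in at 14.2 s. The hand-in gives no verdict, so the results below are my own readings.

- **Isolator:** I gripped the lever's sleeve and swung it until it was square across the stand. My last picture puts it at about 1.58 rad, and the gripper's angle while holding it gave about 1.60 rad. Those agree within what the cameras can measure. I then let go.
- **Selector:** I lifted the knob about 11.6 mm, turned it 0.70 rad counter-clockwise to the silencer at +40°, and lowered it to its starting height. There was no upward push to suggest it was resting on a land.
- **Last checks:** After I released the knob, its top in the scene picture matched the fully-down outline, and the pointer lined up with the silencer. The gripper was open and clear of everything, about 0.29 m above the bench, with contact forces near zero.
- **Loose items:** None looked moved in the pictures. I judged this by eye and did not measure each one. In the last top view the arm hid the spray can and the scene picture cropped out some items.

The top and scene cameras disagreed on the stand's position by about 4 mm. I settled its position from the wrist camera and the lever's arc instead.

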